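# Change the dishes on the counter menu board

## Robot

A 6-joint arm with a two-finger parallel gripper is mounted at the origin on the work surface. World frame = base frame: x ahead of the robot, y to its left, z up, the work surface at z = 0. Lengths are in m, angles in degrees, forces in N, time in s.
With the tool pointing down it reaches from about 0.3 to 0.875 m from the base axis. Payload 6.4 kg.
Tool frame: the origin (TCP) lies where the fingers leave the gripper's body, on its centre line; the fingertips stand 64 mm ahead of it and the grasp point (between the pads) lies 45 mm ahead of it; z points along the fingers, y is the line along which they close (so a half turn about z gives the same grasp; the last joint's range is limited). The gripper opens to 88 mm and grips with 3 to 60 N. Pads are 18 mm wide; open, the fingers measure 123 mm over their backs; the gripper's body (75 mm by 187 mm) begins 45 mm behind the grasp point.
Start: joints at [-78.398, 10.359, 92.074, -0, 77.567, -11.82], TCP at [0.229, -0.528, 0.303] pointing down, gripper open.
Joint ranges: [-171.53, 171.53], [-51.25, 118.39], [17.06, 147.69], [-65.23, 245.23], [0, 150.52], [-178.68, 178.68]. Speed limits (degrees/s): [147.25, 147.25, 172.46, 180, 180, 180].

## Interface

Orientations are given as [roll, pitch, yaw] about the fixed x, y, z axes, in that order (R = Rz(yaw) Ry(pitch) Rx(roll)).
In Python, from station import manip gives the robot as it stands. The module is installed in compiled form; this text tells all that it offers.
- The arm moves only by the tool carry_out, never from a script. Its argument "deltas" is a list of rows, each a list of 3 entries, a list of its own where there are three numbers: the opening, from -1 (shut) to 1 (fully open), then the shift along the world's x, y, z in m, then the turn, a rotation vector about the world's x, y, z in rad. In form: [[jaw, [x, y, z], [rx, ry, rz]], ...]. A call has 1 to 10 rows; each row shifts and turns the commanded pose from where the row before left it; what a row does not reach is not made up. A row lasts 1/10 s, in which the tool goes at most 50 mm and 8.59 degrees, less where a joint would pass 70% of its speed; a pose out of reach is approached as far as the arm can. A call is refused whole if a number of a shift passes 0.05 or a number of a turn 0.15, either way. A call with a gripper value outside its range is refused whole. The fingers move at their own pace and stop on an object; "squeeze" is the grip in N (left out, the last holds). Time passes only in rows, so rows that do not move let the fingers close. It gives the time, the measured TCP pose, the force, the opening and the grip force at its end, in the units of the state.
- manip.sense(): the state, without advancing time (a new reading comes with each control period).
- manip.capture(name): name is "scene" or "top" or "wrist"; returns a dict with "image" (480x640x3 uint8, blue, green, red), "mtx" (3x3 intrinsics, pixels), "position" and "orientation" of the camera in the world; the wrist camera has in their place "hand_eye" (4x4, takes a point from camera to tool coordinates, whose origin is the TCP and whose axes are the flange's). Camera axes: x right, y down, z forward; pixel columns grow to the right and rows downward; lengths in m; the calibration is good to about 2 mm. A picture is of the moment at which its call begins: read the wrist's pose just before it. There is no depth.
- manip.close_job(): hands the job in; it is judged then, once.
Trained networks look in a picture, given as the dict that the camera call returned (one of the last four; its "shot" number tells which), for a name from the list of things; names that differ only in an ending like _2 or _b are one class to them, and where a whole thing is asked for, a point or a joint stands for the part that bears it (a point fixed in the world has none). Each returns a list of dicts, best first, with "p" (0 to 1); they miss things now and then, are a little off and sometimes report something else, mostly with a low value. They report only what shows in the picture. A call takes as long as a camera call. They do not tell look-alikes from the thing itself.
- manip.outline_of(thing, picture): "pixels" (480x640 bool, what is visible of it) and "rect" ([centre column, centre row, width, height] in pixels, round what is visible of it).
The state is a dict: "time_s": time; "joint_positions": joint angles; "qd": joint speeds; "joint_efforts": joint torques, N m; "position": TCP position; "ee_rot": TCP orientation; "contact_force": force on the tool from outside, world axes, zero at the start; "ft_torque": the same for the moment, N m; "finger_gap": finger opening in m; "gripper_force": force on a finger pad.
Only numpy, scipy, OpenCV 4.12 (cv2) and the standard library are available. Lean on these libraries where they do the work, as an engineer would, in place of code of your own. Each camera call takes 0.05 s, during which the arm holds its last target. There are 200 camera calls.

## Task

Change the menu board over for today while it lies flat: slide yesterday's plaques out from under its little roof and lay them flat in the storage tray, then slide each of today's plaques in under the roof until its hole drops fully over a pin, one plaque to a pin, hanging straight. Then raise the board to lean at about 60 degrees up from flat and leave it standing so, with all of today's plaques still on their pins. Leave the tableware and bottles where they stand.

Things in the scene. Friction and masses are not known exactly. Their poses are not given: they have to be found in the camera images.
- stand: dark wooden foot frame of the counter menu board, 235 x 270 mm, fixed to the counter. Origin: centre of its underside; +x runs from the board's roofed edge (nearest the robot) to its hinge. It carries the leaf, 222 x 300 x 14 mm, medium wood, lying flat at the start, face up, the face 30 mm above the counter
- leaf (a joint): angle of the leaf, rad: 0 lying flat, growing as its free edge (the roofed one) is raised, stops at 1.9. The hinge is stiff: the leaf stays at any angle it is left at, and takes about 10 N at the bar to raise
- hinge (a point): the hinge axis, at its middle, 22 mm above the counter and 121 mm from the stand's origin along its +x; the axis runs along the stand's y
- bar (a point): middle of the leaf's carrying bar, a round brass bar 12 mm thick and 240 mm long, parallel to the hinge, 272 mm from it, 42 mm above the counter when the leaf lies flat, held by two posts at its ends, with a clear gap of 36 mm between bar and top rail. It turns with the leaf
- tray: dark wooden storage tray, open on top, 200 x 124 x 30 mm outside, walls and floor about 6 mm. Origin: centre of its underside, x along its length; loose, 0.6 kg
- pin0 (a point): foot of the left pin (seen from the robot), on the leaf's face. Pins: brass, upright on the face, 8 mm thick, 10 mm tall, 95 mm apart, 26 mm from the top rail. Site x points along the face towards the hinge, z out of the face
- pin1 (a point): foot of the middle pin (seen from the robot), on the leaf's face. Pins: brass, upright on the face, 8 mm thick, 10 mm tall, 95 mm apart, 26 mm from the top rail. Site x points along the face towards the hinge, z out of the face. Low guide strips, 6 mm high, 93 to 138 mm from the pins towards the hinge, keep a hung plaque's foot in a lane 60 mm wide
- pin2 (a point): foot of the right pin (seen from the robot), on the leaf's face. Pins: brass, upright on the face, 8 mm thick, 10 mm tall, 95 mm apart, 26 mm from the top rail. Site x points along the face towards the hinge, z out of the face
- roof (a point): middle of the front edge of the dark wooden roof along the leaf's free edge, at its underside. The underside is 32 mm above the face; the roof is 6 mm thick, 320 mm wide and reaches 55 mm in from the free edge, 17 mm past the pin centres. A top rail closes it at the free edge: it is open towards the hinge, and plaques slide in from there
- new0: one of today's plaques (two or three of them), lying on the counter beside the board, face up: light wooden dish plaque, 150 x 50 x 9 mm, about 60 g, with a 14 mm hole through it near one end and a paper panel on its face. Origin: centre of its underside, x along its length, away from the hole, z up through the face
- new0_hole (a point): centre of its hole at the underside, 57 mm from the origin along -x
- new1: one of today's plaques (two or three of them), lying on the counter beside the board, face up: light wooden dish plaque, 150 x 50 x 9 mm, about 60 g, with a 14 mm hole through it near one end and a paper panel on its face. Origin: centre of its underside, x along its length, away from the hole, z up through the face
- new1_hole (a point): centre of its hole at the underside, 57 mm from the origin along -x
- new2: one of today's plaques (two or three of them), lying on the counter beside the board, face up: light wooden dish plaque, 150 x 50 x 9 mm, about 60 g, with a 14 mm hole through it near one end and a paper panel on its face. Origin: centre of its underside, x along its length, away from the hole, z up through the face
- new2_hole (a point): centre of its hole at the underside, 57 mm from the origin along -x
- old0: one of yesterday's plaques (two or three of them), hung on pin 0 at the start, lying flat on the face: light wooden dish plaque, 150 x 50 x 9 mm, about 60 g, with a 14 mm hole through it near one end and a paper panel on its face. Origin: centre of its underside, x along its length, away from the hole, z up through the face
- old1: one of yesterday's plaques (two or three of them), hung on pin 1 at the start, lying flat on the face: light wooden dish plaque, 150 x 50 x 9 mm, about 60 g, with a 14 mm hole through it near one end and a paper panel on its face. Origin: centre of its underside, x along its length, away from the hole, z up through the face
- old2: one of yesterday's plaques (two or three of them), hung on pin 2 at the start, lying flat on the face: light wooden dish plaque, 150 x 50 x 9 mm, about 60 g, with a 14 mm hole through it near one end and a paper panel on its face. Origin: centre of its underside, x along its length, away from the hole, z up through the face
- sauce_dish: small black dish, 84 mm across, 26 mm high, on the counter left of the board; a bystander
- soy_bottle: amber soy sauce bottle, 54 mm across, 120 mm tall, on the counter right of the board; a bystander
- tea_cup: white tea cup, 68 mm across, 70 mm tall, on the counter left of the board; a bystander
- spice_can: small spice can, 44 mm across, 75 mm tall, on the counter right of the board; a bystander
There are look-alikes about, which are no part of the job. Leave any blue or yellow look-alike of the old1 alone.

How it is judged (in metres and radians):
On the way, in this order (a step that is already met when the one before it is completed fails the run):
1. with the board still flat, yesterday's plaques lie in the tray and each of today's is down over a pin ((distance between new0_hole and pin0 below 0.007 m or distance between new0_hole and pin1 below 0.007 m or distance between new0_hole and pin2 below 0.007 m) and angle between the x axis of each of new0, new1, new2 and the x axis of pin1, either way round below 0.26 rad and angle between the z axis of each of new0, new1, new2 and the z axis of pin1, either way round below 0.1 rad and (distance between new1_hole and pin0 below 0.007 m or distance between new1_hole and pin1 below 0.007 m or distance between new1_hole and pin2 below 0.007 m) and (distance between new2_hole and pin0 below 0.007 m or distance between new2_hole and pin1 below 0.007 m or distance between new2_hole and pin2 below 0.007 m) and x of old0 in the frame of tray between -0.06 and 0.06 m and y of old0 in the frame of tray between -0.055 and 0.055 m and z of each of old0, old1, old2 in the frame of tray below 0.03 m and angle between each of old0, old1, old2's own z axis and vertical below 0.2 rad and x of old1 in the frame of tray between -0.06 and 0.06 m and y of old1 in the frame of tray between -0.055 and 0.055 m and x of old2 in the frame of tray between -0.06 and 0.06 m and y of old2 in the frame of tray between -0.055 and 0.055 m and value of joint leaf below 0.15 rad), for 0.2 s.
2. the board is raised to about 60 degrees (value of joint leaf between 0.94 and 1.15 rad), for 0.3 s.
At the end, for the whole second after the job is handed in: Each of today's plaques on its own pin: hole within 7 mm of the pin's foot, flat on the face, within 15 degrees of straight. Each of yesterday's plaques inside the tray, flat within 11 degrees. Leaf still at 60 degrees, give or take 6 (0.94 to 1.15 rad). Plaques at rest (all of step 2 and (distance between new0_hole and pin0 below 0.007 m or distance between new0_hole and pin1 below 0.007 m or distance between new0_hole and pin2 below 0.007 m) and angle between the x axis of each of new0, new1, new2 and the x axis of pin1, either way round below 0.26 rad and angle between the z axis of each of new0, new1, new2 and the z axis of pin1, either way round below 0.1 rad and (distance between new1_hole and pin0 below 0.007 m or distance between new1_hole and pin1 below 0.007 m or distance between new1_hole and pin2 below 0.007 m) and (distance between new2_hole and pin0 below 0.007 m or distance between new2_hole and pin1 below 0.007 m or distance between new2_hole and pin2 below 0.007 m) and x of old0 in the frame of tray between -0.06 and 0.06 m and y of old0 in the frame of tray between -0.055 and 0.055 m and z of each of old0, old1, old2 in the frame of tray below 0.03 m and angle between each of old0, old1, old2's own z axis and vertical below 0.2 rad and x of old1 in the frame of tray between -0.06 and 0.06 m and y of old1 in the frame of tray between -0.055 and 0.055 m and x of old2 in the frame of tray between -0.06 and 0.06 m and y of old2 in the frame of tray between -0.055 and 0.055 m and linear speed of each of new0, new1, new2, old0, old1, old2 below 0.02 m/s and velocity of joint leaf between -0.05 and 0.05 rad/s); the robot touches nothing.
It fails at once if tableware and bottles are pushed more than 40 mm from where they stood (distance of any of sauce_dish, soy_bottle, tea_cup, spice_can from where it was at the start of the episode above 0.04 m).
Of new0, new1, new2 only 2 to 3 are there at a start; the rules pass over those that are not, and their reading is None.
Of old0, old1, old2 only 2 to 3 are there at a start; the rules pass over those that are not, and their reading is None.
At some moment in a run one of new0, new1, new2, tray may be knocked a few centimetres aside while the robot is not near it.
Once in a run the grip may slacken for a moment while it holds something.
It also fails if it takes over 210 s, if anything falls off the work surface, if the arm or the gripper's body presses on something with over 40 N, if the wrist force passes 120 N, or if a joint passes its speed limit or range.

## Working session

There is one attempt and no reset: what is moved stays moved. The work goes in short steps, Python scripts to look and compute and a tool call to move; the robot and the scene stay as the last step left them, time stands still between calls to the robot, and variables do not carry over. Pictures are saved under pics/ and viewed, at most 14 in all, crops included, and the job is handed in when it is done.

Besides the shell and the picture viewer there is one more tool, called after "Call:" as a command line: name --argument value ..., lists and objects as JSON in quotes. carry_out: Moves the arm, as the interface text tells. Its arguments: {"type":"object","properties":{"deltas":{"type":"array"},"squeeze":{"type":"number"}},"required":["deltas"]}

```bash
mkdir -p pics
python3 - <<'E'
from station import manip
import cv2,json
s=manip.sense(); print({k:(v if not hasattr(v,'tolist') else v.tolist()) for k,v in s.items()})
for n in("scene","top"):
    c=manip.capture(n); cv2.imwrite(f"pics/{n}0.png",c["image"]); print(n,c["mtx"],c["position"],c["orientation"],c.keys())
c=manip.capture("wrist");print(c["mtx"],c["hand_eye"])
E
```

```text
{'time_s': 0.0, 'joint_positions': [-78.39869515834408, 10.400055070064198, 92.12890410131338, 0.0014491396488906599, 77.56690163197979, -11.819937276025584], 'qd': [-0.06116459664360954, 0.008269316134965943, 0.007962073739389766, -0.04065246521696139, -0.06435381166274678, 0.013266136470301644], 'joint_efforts': [-0.0019094248273177072, -43.387523889541626, -34.18472170829773, 0.0696589658036828, 0.03861133474856615, -0.0001474134069212596], 'position': [0.22849617689832083, -0.5272099433340818, 0.3018512960593771], 'ee_rot': [-179.90646157309598, -0.021020433557335745, 23.420911776318967], 'contact_force': [0.04384591220808604, 0.3517936756791062, -0.4374614997025517], 'ft_torque': [0.06162146632914932, -0.020598303555071883, 0.027905026972557444], 'gripper_force': 0.0, 'finger_gap': 0.08794070964836033}
scene [[609.14823869   0.         323.32754888]
 [  0.         609.14823869 241.49990425]
 [  0.           0.           1.        ]] [ 0.84470386 -0.68838894  1.24507014] [-146.62660667   -0.18454206   30.91150628] dict_keys(['image', 'mtx', 'position', 'orientation', 'shot'])
top [[593.19851118   0.         319.99616192]
 [  0.         593.19851118 239.65762859]
 [  0.           0.           1.        ]] [ 0.10182997 -0.01983442  1.67696283] [-167.59521726    0.40042297  -91.23822165] dict_keys(['image', 'mtx', 'position', 'orientation', 'shot'])
[[342.2414186    0.         317.36063914]
 [  0.         342.2414186  245.19597529]
 [  0.           0.           1.        ]] [[-1.23310823e-04 -9.57608011e-01 -2.88074438e-01  7.33303663e-02]
 [ 9.99999987e-01 -8.80864371e-05 -1.35237765e-04  8.16700825e-04]
 [ 1.04129317e-04 -2.88074451e-01  9.57608010e-01 -8.18451177e-02]
 [ 0.00000000e+00  0.00000000e+00  0.00000000e+00  1.00000000e+00]]
```

View pics/scene0.png

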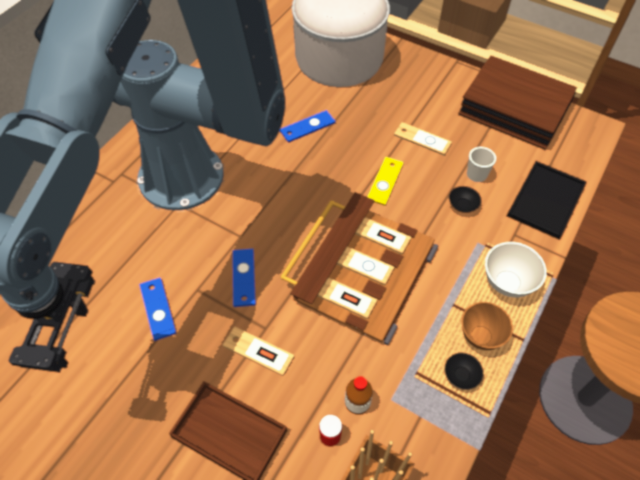

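View pics/top0.png

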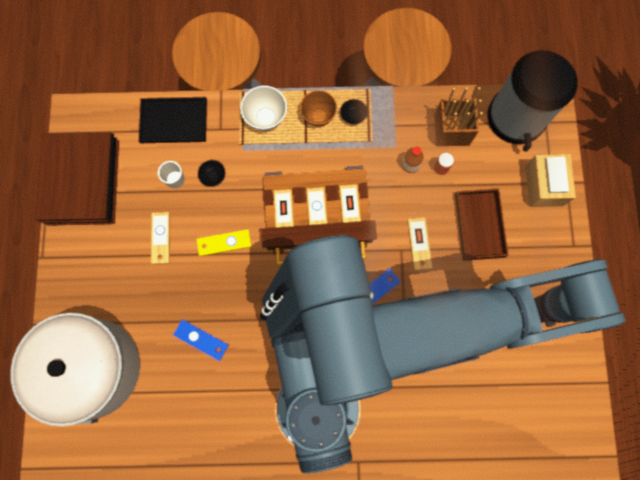

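The scene view shows three old plaques on the board (370,265), light new plaques at (263,351) and (422,138), the tray at (230,430), and blue/yellow look-alikes. The top view has the board at (317,205), new plaques at (160,237) and (419,243), the tray at (482,225), and the bystanders around them.

```bash
cat > h.py <<'E'
import numpy as np,cv2
from scipy.spatial.transform import Rotation as R
from station import manip
def cap(n):
    s=manip.sense(); c=manip.capture(n); c["s"]=s
    if n=="wrist":
        T=np.eye(4);T[:3,:3]=R.from_euler("xyz",s["ee_rot"],degrees=True).as_matrix();T[:3,3]=s["position"]
        T=T@np.array(c["hand_eye"]);c["Rm"],c["t"]=T[:3,:3],T[:3,3]
    else:
        c["Rm"]=R.from_euler("xyz",c["orientation"],degrees=True).as_matrix();c["t"]=np.array(c["position"])
    c["K"]=np.array(c["mtx"]);return c
def plane(c,uv,z):
    uv=np.atleast_2d(uv).astype(float);d=(c["Rm"]@np.linalg.inv(c["K"])@np.c_[uv,np.ones(len(uv))].T).T
    return c["t"]+d*((z-c["t"][2])/d[:,2])[:,None]
def proj(c,P):
    p=(c["K"]@c["Rm"].T@(np.atleast_2d(P)-c["t"]).T).T;return p[:,:2]/p[:,2:]
def tri(obs): # [(cam,uv)]
    A=np.zeros((3,3));b=np.zeros(3)
    for c,uv in obs:
        d=(plane(c,uv,0)[0]-c["t"]);d/=np.linalg.norm(d);M=np.eye(3)-np.outer(d,d);A+=M;b+=M@c["t"]
    return np.linalg.solve(A,b)
def rect(c,mask,z):
    n,l,st,_=cv2.connectedComponentsWithStats(mask.astype(np.uint8));
    if n<2:return None
    m=(l==1+np.argmax(st[1:,4])).astype(np.uint8)
    k=max(cv2.findContours(m,cv2.RETR_EXTERNAL,cv2.CHAIN_APPROX_NONE)[0],key=len)[:,0]
    P=plane(c,k,z)[:,:2].astype(np.float32);(cx,cy),(w,h),a=cv2.minAreaRect(P)
    if w<h:w,h,a=h,w,a+90
    return np.round([cx,cy,w,h],4),round((a+90)%180-90,1)
E
python3 - <<'E'
from h import *
cs={n:cap(n) for n in("scene","top")}
for t,z in [("new0",.009),("old0",.039),("tray",.03),("stand",.03),("sauce_dish",0),("soy_bottle",0),("tea_cup",0),("spice_can",0)]:
  for n,c in cs.items():
    for o in manip.outline_of(t,c):
        print(t,n,round(o["p"],2),np.round(o["rect"]),rect(c,o["pixels"],z))
E
```

```text
new0 scene 0.66 [257. 350.  72.  46.] (array([ 0.454 , -0.3044,  0.1538,  0.0529]), 3.2)
new0 scene 0.55 [424. 139.  56.  31.] (array([0.4878, 0.4438, 0.1519, 0.0632]), 1.5)
new0 top 0.98 [159. 239.  18.  52.] (array([0.487 , 0.4469, 0.1519, 0.0531]), 3.6)
new0 top 0.81 [419. 243.  23.  53.] (array([ 0.4524, -0.3   ,  0.15  ,  0.051 ]), 4.0)
old0 scene 0.88 [156. 309.  34.  60.] (array([ 0.2152, -0.3443,  0.1536,  0.0504]), -37.3)
old0 scene 0.86 [308. 128.  50.  31.] (array([0.209 , 0.2957, 0.1497, 0.0593]), 61.4)
old0 scene 0.71 [386. 180.  32.  46.] (array([0.4771, 0.2364, 0.1526, 0.0505]), -79.7)
old0 scene 0.67 [366. 267.  55.  33.] (array([ 0.556 , -0.0102,  0.1206,  0.0547]), 3.9)
old0 scene 0.61 [384. 235.  57.  36.] (array([0.5522, 0.0849, 0.1236, 0.0584]), 3.3)
old0 scene 0.55 [347. 299.  60.  44.] (array([ 0.5619, -0.1064,  0.1266,  0.0568]), 3.7)
old0 scene 0.2 [481. 164.  33.  39.] (array([0.6656, 0.4128, 0.1244, 0.0681]), -74.4)
old0 top 0.84 [224. 242.  53.  24.] (array([0.4617, 0.258 , 0.1493, 0.0554]), -79.7)
old0 top 0.81 [285. 208.  26.  38.] (array([0.5586, 0.0888
[... 1502 characters left out ...]
 153.] (array([0.5236, 0.0227, 0.3514, 0.285 ]), -86.9)
soy_bottle top 0.91 [413. 160.  19.  25.] (array([ 0.7105, -0.2962,  0.0849,  0.0545]), -28.0)
soy_bottle top 0.38 [321. 216. 118. 104.] (array([ 0.5479, -0.0092,  0.3353,  0.28  ]), -87.0)
tea_cup scene 0.56 [481. 163.  31.  36.] (array([0.6612, 0.4475, 0.1265, 0.0701]), -72.6)
tea_cup scene 0.49 [331. 431.  22.  33.] (array([ 0.6763, -0.3689,  0.0627,  0.0448]), -58.9)
tea_cup top 0.93 [171. 175.  30.  33.] (array([0.6804, 0.4217, 0.091 , 0.0671]), 44.1)
spice_can top 0.6 [420. 244.  26.  53.] (array([ 0.4549, -0.3014,  0.153 ,  0.0545]), 5.2)
spice_can top 0.5 [443. 164.  20.  24.] (array([ 0.6939, -0.3876,  0.074 ,  0.046 ]), -35.2)
```

Call:
carry_out --deltas '[[1,[0.036,0.03,0],[0,0,-0.12]],[1,[0.036,0.03,0],[0,0,-0.12]],[1,[0.036,0.03,0],[0,0,-0.12]],[1,[0.036,0.03,0],[0,0,0]],[1,[0.036,0.03,0],[0,0,0]],[1,[0.036,0.02,0],[0,0,0]],[1,[0,0,0],[0,0,0]],[1,[0,0,0],[0,0,0]],[1,[0,0,0],[0,0,0]]]'

```text
time_s: 1.95
position: [0.4439, -0.3582, 0.3026]
ee_rot: [180.0, 0.0, 2.8]
contact_force: [0.4, -0.1, 0.1]
finger_gap: 0.0884
gripper_force: 0.0
```

```bash
cat > look.py <<'E'
import sys
from h import *
c=cap("wrist"); print(np.round(c["s"]["position"],4),np.round(c["s"]["ee_rot"],2),c["s"]["time_s"])
cv2.imwrite(f"pics/{sys.argv[1]}.png",c["image"])
for a in sys.argv[2:]:
    t,z=a.split(":")
    for o in manip.outline_of(t,c):
        print(t,round(o["p"],2),np.round(o["rect"]),rect(c,o["pixels"],float(z)))
E
python3 look.py w1 new0:.009 tray:.03 old0:.039
```

```text
[ 0.4439 -0.3582  0.3026] [1.80e+02 3.00e-02 2.76e+00] 1.95
new0 0.72 [267. 200.  54. 133.] (array([ 0.4512, -0.3049,  0.1516,  0.0527]), 4.2)
tray 0.78 [445. 154. 148. 205.] (array([ 0.5022, -0.4795,  0.2002,  0.1281]), 2.9)
tray 0.71 [ 70. 124. 140. 248.] (array([ 0.5073, -0.1127,  0.2601,  0.1368]), -12.2)
old0 0.93 [168. 303. 104.  95.] (array([ 0.3355, -0.1848,  0.143 ,  0.0467]), -52.8)
old0 0.84 [285. 392.  86.  98.] (array([ 0.2058, -0.3246,  0.0961,  0.0489]), -38.5)
old0 0.82 [ 48.  73.  90. 139.] (array([ 0.5637, -0.1085,  0.1156,  0.056 ]), 3.3)
old0 0.55 [ 69. 125. 138. 246.] (array([ 0.5082, -0.119 ,  0.2525,  0.1333]), -12.2)
```

Call:
carry_out --deltas '[[1,[0.01,0.045,0],[0,0,0]],[1,[0.01,0.045,0],[0,0,0]],[1,[0.01,0.045,0],[0,0,0]],[1,[0.01,0.045,0],[0,0,0]],[1,[0.01,0.045,0],[0,0,0]],[1,[0.01,0.045,0],[0,0,0]],[1,[0,0.045,0],[0,0,0]],[1,[0,0.035,0],[0,0,0]],[1,[0,0,0],[0,0,0]],[1,[0,0,0],[0,0,0]]]'

```text
time_s: 3.15
position: [0.5045, -0.0078, 0.3029]
ee_rot: [180.0, -0.0, 2.9]
contact_force: [-0.5, 0.2, -0.1]
finger_gap: 0.0883
gripper_force: 0.0
```

```bash
python3 look.py w2 new0:.009 old0:.039 stand:.03 roof:.068
```

```text
[ 0.5045 -0.0078  0.3029] [ 1.7997e+02 -2.0000e-02  2.8500e+00] 3.15
new0 0.57 [566. 257.  64. 106.] (array([ 0.4615, -0.3007,  0.1321,  0.0565]), 4.1)
old0 0.95 [420. 163.  63. 128.] (array([ 0.5605, -0.1046,  0.1222,  0.0536]), 4.1)
old0 0.94 [ 79. 233. 146.  63.] (array([0.4763, 0.2368, 0.1423, 0.047 ]), -80.7)
old0 0.81 [436. 360.  95.  90.] (array([ 0.288 , -0.1182,  0.0304,  0.0146]), -87.2)
old0 0.79 [224. 163.  62. 126.] (array([0.5511, 0.0839, 0.121 , 0.0515]), 2.8)
old0 0.57 [320. 166.  52. 125.] (array([ 0.555 , -0.0105,  0.1199,  0.05  ]), 3.5)
old0 0.22 [323. 178. 335. 274.] (array([ 0.5454, -0.0113,  0.3485,  0.2398]), -86.6)
stand 0.84 [321. 169. 334. 279.] (array([ 0.5485, -0.0116,  0.3576,  0.2552]), -86.9)
stand 0.26 [323. 178. 336. 270.] (array([ 0.5445, -0.0112,  0.3579,  0.246 ]), -86.6)
roof 0.97 [324. 179. 332. 275.] (array([ 0.5485, -0.0106,  0.3203,  0.2193]), -86.9)
```

View pics/w2.png

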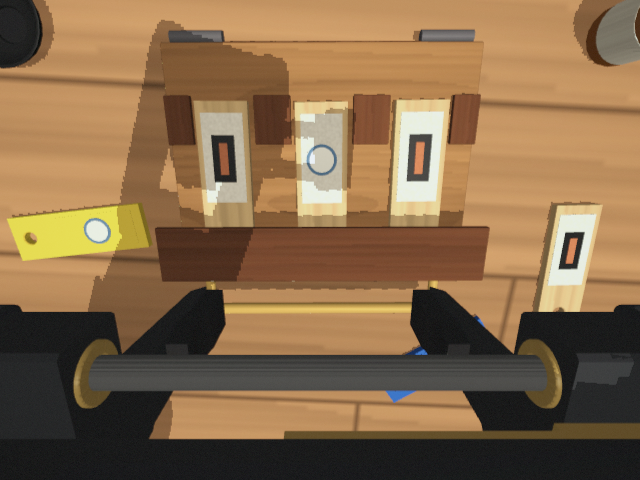

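The wrist view shows the old plaques with feet near row 100 (columns 220, 321, 420). The roof is at rows 228–280, the bar at row 307, the guide strips at rows 95–144 and the leaf's hinge edge at row 42.

Run:
```python
from h import *
c=cap("wrist")
g=cv2.cvtColor(c["image"],cv2.COLOR_BGR2GRAY).astype(float)
def edge(col,r0,r1):
    p=g[r0:r1,col-4:col+5].mean(1);d=np.gradient(p);i=np.argmax(abs(d));return r0+i,round(d[i],1)
def edgec(row,c0,c1):
    p=g[row-4:row+5,c0:c1].mean(0);d=np.gradient(p);i=np.argmax(abs(d));return c0+i,round(d[i],1)
a=np.radians(2.9);ex=np.array([np.cos(a),np.sin(a)]);ey=np.array([-np.sin(a),np.cos(a)])
for n,cols,r,z in [("foot",(205,222,238,305,321,338,405,420,440),(88,112),.039),("hinge edge",(300,320,340,380),(34,50),.03),("strip far",(262,280,365,380),(88,103),.036),("strip near",(262,280,365,380),(136,152),.036),("roof front",(230,320,440),(220,236),.068),("bar lo",(280,320,360),(308,318),.042)]:
    for k in cols:
        e,s=edge(k,*r);P=plane(c,[k,e],z)[0];print(n,k,e,s,np.round(P,4),"along",round(P[:2]@ex,4),"across",round(P[:2]@ey,4))
for n,row,cc,z in [("old0",170,[(190,205),(245,258)],.039),("old1",170,[(288,302),(340,356)],.039),("old2",170,[(382,400),(435,452)],.039),
 ("strips",120,[(180,198),(248,260),(284,298),(345,360),(384,398),(445,458)],.036)]:
    for q in cc:
        e,s=edgec(row,*q);P=plane(c,[e,row],z)[0];print(n,e,s,"across",round(P[:2]@ey,4))
```

```text
foot 205 101 18.8 [0.6103 0.0999 0.039 ] along 0.6146 across 0.0689
foot 222 101 19.3 [0.6111 0.0841 0.039 ] along 0.6145 across 0.053
foot 238 101 23.7 [0.6118 0.0691 0.039 ] along 0.6145 across 0.0381
foot 305 101 31.9 [0.6147 0.0065 0.039 ] along 0.6142 across -0.0246
foot 321 101 35.9 [ 0.6154 -0.0085  0.039 ] along 0.6142 across -0.0396
foot 338 101 33.8 [ 0.6161 -0.0244  0.039 ] along 0.6141 across -0.0555
foot 405 99 40.7 [ 0.6208 -0.0868  0.039 ] along 0.6156 across -0.1181
foot 420 99 43.6 [ 0.6214 -0.1008  0.039 ] along 0.6155 across -0.1321
foot 440 99 35.9 [ 0.6223 -0.1195  0.039 ] along 0.6155 across -0.1508
hinge edge 300 40 -34.5 [0.6672 0.0133 0.03  ] along 0.667 across -0.0205
hinge edge 320 40 -30.5 [ 0.6681 -0.005   0.03  ] along 0.667 across -0.0388
hinge edge 340 40 -33.8 [ 0.6689 -0.0233  0.03  ] along 0.6669 across -0.0572
hinge edge 380 40 -33.6 [ 0.6706 -0.06    0.03  ] along 0.6667 across -0.0938
strip far 262 95 -13.3 [0.6184 0.0471 0.036 ] along 0.6199 across 0.0158
strip far 280 94 -16.5 [0.62   0.0303 0.036 ] along 0.6207 across -0.0011
strip far 365 94 
[... 553 characters left out ...]
128  0.068 ] along 0.501 across -0.0382
roof front 440 225 -26.2 [ 0.5086 -0.1265  0.068 ] along 0.5015 across -0.1521
bar lo 280 313 -17.2 [0.3949 0.0262 0.042 ] along 0.3957 across 0.0062
bar lo 320 312 -13.4 [ 0.3981 -0.0181  0.042 ] along 0.3967 across -0.0382
bar lo 360 312 -17.1 [ 0.4002 -0.0625  0.042 ] along 0.3965 across -0.0826
old0 198 20.8 across 0.0821
old0 249 -22.3 across 0.0317
old1 295 21.8 across -0.0138
old1 340 -23.1 across -0.0583
old2 391 55.3 across -0.1088
old2 442 -26.6 across -0.1592
strips 192 33.3 across 0.084
strips 252 -15.4 across 0.0265
strips 293 36.0 across -0.0128
strips 345 -34.7 across -0.0626
strips 394 46.9 across -0.1096
strips 448 -52.8 across -0.1613
```

Call:
carry_out --deltas '[[1,[0.03,0,-0.03],[0,0,0]],[1,[0.02,0,-0.04],[0,0,0]],[1,[0,0,-0.04],[0,0,0]],[1,[0,0,0],[0,0,0]],[1,[0,0,0],[0,0,0]],[1,[0,0,0],[0,0,0]]]'

```text
time_s: 4.05
position: [0.5557, -0.0082, 0.1952]
ee_rot: [179.9, -0.2, 2.8]
contact_force: [-0.1, -0.2, -0.0]
finger_gap: 0.0881
gripper_force: 0.0
```

```bash
python3 look.py w3 old0:.039
```

```text
[ 0.5557 -0.0082  0.1952] [179.95  -0.2    2.77] 4.05
old0 0.98 [452. 247.  88. 172.] (array([ 0.5573, -0.1049,  0.1305,  0.053 ]), 3.4)
old0 0.83 [316. 251.  73. 170.] (array([ 0.5511, -0.0106,  0.1291,  0.0502]), 3.5)
old0 0.64 [ 46. 299.  93.  31.] (array([0.5074, 0.1954, 0.0711, 0.0232]), -87.3)
old0 0.57 [187. 250.  90. 170.] (array([0.5467, 0.0832, 0.1294, 0.0531]), 2.6)
old0 0.3 [321. 257. 446. 348.] (array([ 0.5662, -0.0091,  0.3135,  0.1997]), -87.2)
```

View pics/w3.png

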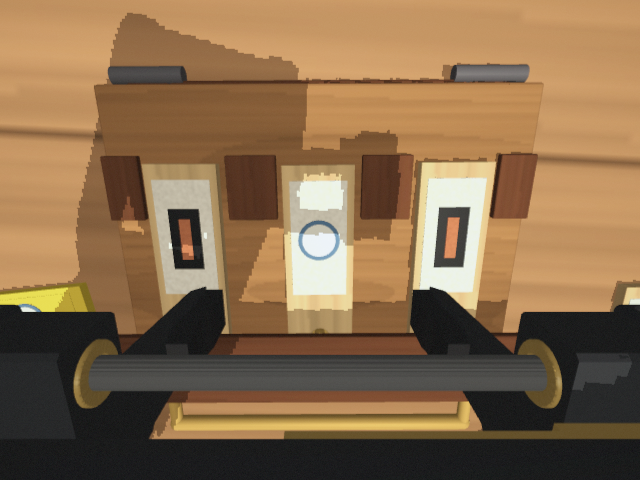

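The close view shows the three old plaques at columns 187, 320 and 452, with the board yaw matching the tool. The pins work out at along = 0.4826 and across = 0.0565, −0.0385 and −0.1335. Every feature agrees with the given sizes to about 1 mm.

Call:
carry_out --deltas '[[1,[-0.005,-0.05,0],[0,0,0]],[1,[-0.0045,-0.0485,0],[0,0,0]],[1,[0,0,-0.03],[0,0,0]],[1,[0,0,-0.03],[0,0,0]],[1,[0,0,-0.02],[0,0,0]],[1,[0,0,-0.01],[0,0,0]],[1,[0,0,-0.007],[0,0,0]],[1,[0,0,0],[0,0,0]],[1,[0,0,0],[0,0,0]]]' --squeeze 20

```text
time_s: 5.05
position: [0.5459, -0.1061, 0.0969]
ee_rot: [179.9, -0.1, 2.8]
contact_force: [-1.0, 0.4, 0.3]
finger_gap: 0.0884
gripper_force: 0.0
```

Call:
carry_out --deltas '[[-0.1,[0,0,0],[0,0,0]],[-0.1,[0,0,0],[0,0,0]],[-0.1,[0,0,0],[0,0,0]],[-0.1,[0,0,0],[0,0,0]],[-0.1,[0,0,0],[0,0,0]],[-0.1,[0,0,0],[0,0,0]],[-0.1,[0,0,0],[0,0,0]]]'

```text
time_s: 5.75
position: [0.5451, -0.1059, 0.0958]
ee_rot: [-180.0, 0.0, 2.8]
contact_force: [-0.4, -0.2, 1.7]
finger_gap: 0.0496
gripper_force: 20.0
```

Call:
carry_out --deltas '[[-0.1,[0,0,0.005],[0,0,0]],[-0.1,[0,0,0.005],[0,0,0]],[-0.1,[0,0,0.005],[0,0,0]],[-0.1,[0,0,0],[0,0,0]],[-0.1,[0.015,0.001,0],[0,0,0]],[-0.1,[0.02,0.001,0],[0,0,0]],[-0.1,[0.02,0.001,0],[0,0,0]],[-0.1,[0,0,0.03],[0,0,0]],[-0.1,[0,0,0.04],[0,0,0]],[-0.1,[0,0,0.02],[0,0,0]]]'

```text
time_s: 6.75
position: [0.6014, -0.1032, 0.2037]
ee_rot: [179.9, -0.2, 2.8]
contact_force: [2.0, 0.2, -0.7]
finger_gap: 0.0499
gripper_force: 20.0
```

Call:
carry_out --deltas '[[-0.1,[-0.02,-0.042,0],[0,0,0]],[-0.1,[-0.02,-0.042,0],[0,0,0]],[-0.1,[-0.02,-0.042,0],[0,0,0]],[-0.1,[-0.02,-0.042,0],[0,0,0]],[-0.1,[-0.018,-0.042,0],[0,0,0]],[-0.1,[0,-0.042,0],[0,0,0]],[-0.1,[0,-0.042,0],[0,0,0]],[-0.1,[0,-0.042,0],[0,0,0]],[-0.1,[0,0,0],[0,0,0]],[-0.1,[0,0,0],[0,0,0]]]'

```text
time_s: 7.75
position: [0.5015, -0.4395, 0.2001]
ee_rot: [-179.9, 0.0, 2.7]
contact_force: [-0.5, 0.3, -1.1]
finger_gap: 0.05
gripper_force: 20.0
```

```bash
python3 look.py w4 tray:.03; python3 -c "
from station import manip;print(manip.sense()['finger_gap'])"
```

```text
[ 0.5015 -0.4395  0.2001] [-1.7995e+02  3.0000e-02  2.7000e+00] 7.75
tray 0.77 [379. 228. 179. 245.] (array([ 0.5126, -0.4815,  0.1793,  0.1226]), 2.8)
0.049478433195308154
```

View pics/w4.png

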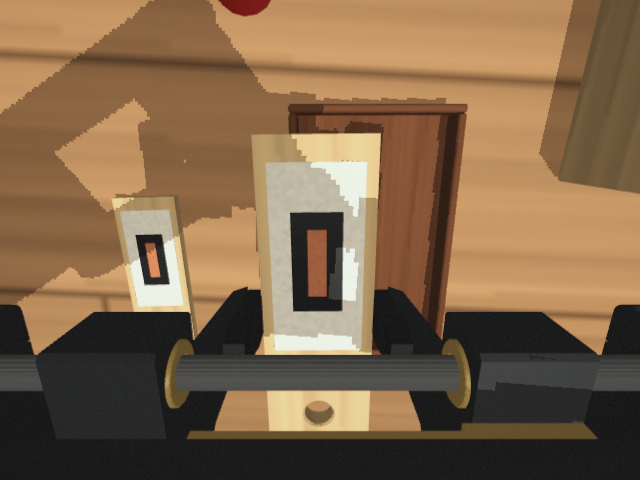

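The plaque is held straight, with its hole visible at (319,412). The tray lies to the right of it, rim columns 290–466.

Call:
carry_out --deltas '[[-0.1,[0,-0.041,0],[0,0,0]],[-0.1,[0,0,-0.04],[0,0,0]],[-0.1,[0,0,-0.04],[0,0,0]],[-0.1,[0,0,-0.025],[0,0,0]],[-0.1,[0,0,-0.01],[0,0,0]],[-0.1,[0,0,-0.006],[0,0,0]],[-0.1,[0,0,-0.004],[0,0,0]],[-0.1,[0,0,0],[0,0,0]]]'

```text
time_s: 8.65
position: [0.5028, -0.4801, 0.077]
ee_rot: [179.9, -0.1, 2.8]
contact_force: [0.3, 0.5, -0.7]
finger_gap: 0.0495
gripper_force: 20.0
```

Call:
carry_out --deltas '[[0.25,[0,0,0],[0,0,0]],[0.4,[0,0,0],[0,0,0]],[0.4,[0,0,0],[0,0,0]],[0.4,[0,0,0],[0,0,0]],[0.4,[0,0,0.02],[0,0,0]],[0.4,[0,0,0.04],[0,0,0]],[0.4,[0,0,0.04],[0,0,0]],[0.4,[0,0,0.025],[0,0,0]],[0.4,[0,0,0],[0,0,0]]]'

```text
time_s: 9.55
position: [0.5039, -0.4821, 0.2082]
ee_rot: [179.5, -0.3, 2.8]
contact_force: [-0.1, -0.6, -0.7]
finger_gap: 0.0617
gripper_force: 0.0
```

```bash
python3 look.py w5 tray:.03 old0:.015
```

```text
[ 0.5039 -0.4821  0.2082] [179.49  -0.35   2.8 ] 9.55
tray 0.96 [314. 229. 176. 242.] (array([ 0.503 , -0.4822,  0.1994,  0.1245]), 2.8)
old0 0.75 [313. 230.  66. 178.] (array([ 0.504 , -0.4816,  0.1505,  0.0515]), 3.5)
```

Call:
carry_out --deltas '[[0.8,[0.004,0.047,0],[0,0,0]],[0.8,[0.004,0.047,0],[0,0,0]],[0.8,[0.004,0.047,0],[0,0,0]],[0.8,[0.004,0.047,0],[0,0,0]],[0.8,[0.004,0.047,0],[0,0,0]],[0.8,[0.004,0.047,0],[0,0,0]],[0.8,[0.004,0.047,0],[0,0,0]],[0.8,[0.004,0.047,0],[0,0,0]],[0.8,[0.004,0.047,0],[0,0,0]],[0.8,[0.002,0.046,0],[0,0,0]]]'

```text
time_s: 10.7
position: [0.5389, -0.0087, 0.199]
ee_rot: [-179.9, 0.2, 2.8]
contact_force: [0.5, 0.0, -0.8]
finger_gap: 0.0795
gripper_force: 0.0
```

Call:
carry_out --deltas '[[0.8,[0,0,0],[0,0,0]],[0.8,[0,0,-0.04],[0,0,0]],[0.8,[0,0,-0.035],[0,0,0]],[0.8,[0,0,-0.02],[0,0,0]],[0.8,[0,0,-0.009],[0,0,0]],[0.8,[0,0,0],[0,0,0]],[0.8,[0,0,0],[0,0,0]]]'

```text
time_s: 11.4
position: [0.5399, -0.0114, 0.0963]
ee_rot: [-180.0, 0.1, 2.8]
contact_force: [0.1, 0.7, 0.5]
finger_gap: 0.0793
gripper_force: 0.0
```

Call:
carry_out --deltas '[[-0.1,[0,0,0],[0,0,0]],[-0.1,[0,0,0],[0,0,0]],[-0.1,[0,0,0],[0,0,0]],[-0.1,[0,0,0],[0,0,0]],[-0.1,[0,0,0],[0,0,0]],[-0.1,[0,0,0],[0,0,0]],[-0.1,[0,0,0],[0,0,0]]]'

```text
time_s: 12.1
position: [0.5401, -0.0109, 0.0968]
ee_rot: [180.0, -0.0, 2.8]
contact_force: [-0.3, -0.3, 1.4]
finger_gap: 0.0495
gripper_force: 20.0
```

Call:
carry_out --deltas '[[-0.1,[0,0,0.005],[0,0,0]],[-0.1,[0,0,0.005],[0,0,0]],[-0.1,[0,0,0.005],[0,0,0]],[-0.1,[0,0,0],[0,0,0]],[-0.1,[0.015,0.001,0],[0,0,0]],[-0.1,[0.02,0.001,0],[0,0,0]],[-0.1,[0.02,0.001,0],[0,0,0]],[-0.1,[0,0,0.03],[0,0,0]],[-0.1,[0,0,0.04],[0,0,0]],[-0.1,[0,0,0.02],[0,0,0]]]'

```text
time_s: 13.1
position: [0.5964, -0.008, 0.2047]
ee_rot: [180.0, -0.2, 2.8]
contact_force: [0.5, -0.6, -0.5]
finger_gap: 0.0496
gripper_force: 20.0
```

Call:
carry_out --deltas '[[-0.1,[-0.009,-0.048,0],[0,0,0]],[-0.1,[-0.009,-0.048,0],[0,0,0]],[-0.1,[-0.009,-0.048,0],[0,0,0]],[-0.1,[-0.009,-0.048,0],[0,0,0]],[-0.1,[-0.009,-0.048,0],[0,0,0]],[-0.1,[-0.009,-0.048,0],[0,0,0]],[-0.1,[-0.009,-0.048,0],[0,0,0]],[-0.1,[-0.01,-0.048,0],[0,0,0]],[-0.1,[-0.01,-0.048,0],[0,0,0]],[-0.1,[-0.01,-0.04,0],[0,0,0]]]'

```text
time_s: 14.1
position: [0.5011, -0.4824, 0.2016]
ee_rot: [180.0, -0.0, 2.7]
contact_force: [0.6, 0.3, -0.8]
finger_gap: 0.0499
gripper_force: 2.0
```

Call:
carry_out --deltas '[[-0.1,[0,0,0],[0,0,0]],[-0.1,[0,0,0],[0,0,0]]]'

```text
time_s: 14.3
position: [0.5013, -0.4805, 0.2011]
ee_rot: [-179.9, 0.0, 2.7]
contact_force: [1.5, 0.2, -1.8]
finger_gap: 0.0494
gripper_force: 20.0
```

```bash
python3 look.py w6 tray:.03
python3 - <<'E'
from h import *
c=cap("top")
for t,z in(("tray",.03),("new0",.009)):
  for o in manip.outline_of(t,c): print(t,round(o["p"],2),rect(c,o["pixels"],z))
E
```

```text
[ 0.5013 -0.4805  0.2011] [-1.7994e+02  2.0000e-02  2.6800e+00] 14.3
tray 0.95 [317. 228. 181. 248.] (array([ 0.5321, -0.4808,  0.1399,  0.1234]), 2.7)
tray 0.66 [186.   6.  45.   8.] (array([ 0.6539, -0.3911,  0.0299,  0.0072]), -87.3)
tray 0.7 (array([ 0.4258, -0.4994,  0.0877,  0.0517]), -86.5)
new0 0.96 (array([0.4863, 0.4454, 0.1511, 0.0523]), 2.3)
```

View pics/w6.png

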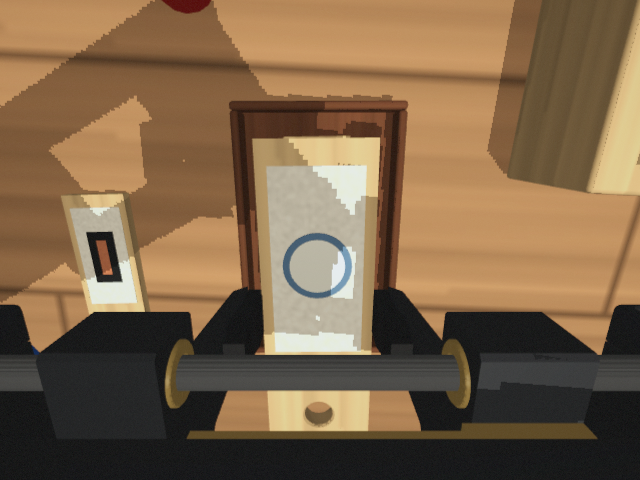

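The second plaque is held straight over the tray, hole at (319,412), so the brief grip slackening did not shift it.

Call:
carry_out --deltas '[[-0.1,[0.001,0,-0.04],[0,0,0]],[-0.1,[0,0,-0.04],[0,0,0]],[-0.1,[0,0,-0.02],[0,0,0]],[-0.1,[0,0,-0.01],[0,0,0]],[-0.1,[0,0,-0.006],[0,0,0]],[-0.1,[0,0,0],[0,0,0]],[-0.1,[0,0,0],[0,0,0]]]'

```text
time_s: 15.25
position: [0.5039, -0.4805, 0.0874]
ee_rot: [179.9, -0.1, 2.8]
contact_force: [1.1, -0.0, 0.2]
finger_gap: 0.0496
gripper_force: 20.0
```

Call:
carry_out --deltas '[[0.25,[0,0,0],[0,0,0]],[0.4,[0,0,0],[0,0,0]],[0.4,[0,0,0],[0,0,0]],[0.4,[0,0,0],[0,0,0]],[0.4,[0,0,0.02],[0,0,0]],[0.4,[0,0,0.04],[0,0,0]],[0.4,[0,0,0.04],[0,0,0]],[0.4,[0,0,0.016],[0,0,0]],[0.4,[0,0,0],[0,0,0]]]'

```text
time_s: 16.15
position: [0.5041, -0.4812, 0.2053]
ee_rot: [179.7, -0.2, 2.8]
contact_force: [-0.3, -0.1, 0.1]
finger_gap: 0.0616
gripper_force: 0.0
```

```bash
python3 look.py w7 tray:.03 old0:.024
```

```text
[ 0.5041 -0.4812  0.2053] [179.7  -0.2   2.8] 16.15
tray 0.62 [316. 228. 179. 245.] (array([ 0.5032, -0.4821,  0.1992,  0.123 ]), 2.8)
old0 0.66 [314. 234.  68. 183.] (array([ 0.5036, -0.4822,  0.1509,  0.0508]), 3.6)
old0 0.44 [318. 305.  14.   6.] (array([ 0.4477, -0.4854,  0.0111,  0.0045]), -81.7)
```

Call:
carry_out --deltas '[[0.8,[0.003,0.048,0],[0,0,0]],[0.8,[0.003,0.048,0],[0,0,0]],[0.8,[0.003,0.048,0],[0,0,0]],[0.8,[0.003,0.048,0],[0,0,0]],[0.8,[0.003,0.048,0],[0,0,0]],[0.8,[0.003,0.048,0],[0,0,0]],[0.8,[0.003,0.048,0],[0,0,0]],[0.8,[0.003,0.048,0],[0,0,0]],[0.8,[0.003,0.048,0],[0,0,0]],[0.8,[0.003,0.048,0],[0,0,0]]]'

```text
time_s: 17.3
position: [0.5316, 0.0023, 0.1993]
ee_rot: [-179.9, 0.2, 2.8]
contact_force: [0.7, -1.3, -0.1]
finger_gap: 0.0796
gripper_force: 0.0
```

Call:
carry_out --deltas '[[0.8,[0.002,0.044,0],[0,0,0]],[0.8,[0,0.04,0],[0,0,0]],[0.8,[0,0,0],[0,0,0]],[0.8,[0,0,-0.04],[0,0,0]],[0.8,[0,0,-0.035],[0,0,0]],[0.8,[0,0,-0.02],[0,0,0]],[0.8,[0,0,-0.01],[0,0,0]],[0.8,[0,0,0],[0,0,0]],[0.8,[0,0,0],[0,0,0]]]'

```text
time_s: 18.2
position: [0.5348, 0.0835, 0.0961]
ee_rot: [180.0, 0.1, 2.8]
contact_force: [-0.7, -0.4, -0.1]
finger_gap: 0.0792
gripper_force: 0.0
```

Good, stacked neatly. Next, grip old0 and carry it over.

Call:
carry_out --deltas '[[-0.1,[0,0,0],[0,0,0]],[-0.1,[0,0,0],[0,0,0]],[-0.1,[0,0,0],[0,0,0]],[-0.1,[0,0,0],[0,0,0]],[-0.1,[0,0,0],[0,0,0]],[-0.1,[0,0,0],[0,0,0]],[-0.1,[0,0,0],[0,0,0]]]'

```text
time_s: 18.9
position: [0.5351, 0.0841, 0.0968]
ee_rot: [180.0, -0.0, 2.8]
contact_force: [-0.3, -0.5, 0.8]
finger_gap: 0.05
gripper_force: 20.0
```

Call:
carry_out --deltas '[[-0.1,[0,0,0.005],[0,0,0]],[-0.1,[0,0,0.005],[0,0,0]],[-0.1,[0,0,0.005],[0,0,0]],[-0.1,[0,0,0],[0,0,0]],[-0.1,[0.015,0.001,0],[0,0,0]],[-0.1,[0.02,0.001,0],[0,0,0]],[-0.1,[0.02,0.001,0],[0,0,0]],[-0.1,[0,0,0.03],[0,0,0]],[-0.1,[0,0,0.04],[0,0,0]],[-0.1,[0,0,0.02],[0,0,0]]]'

```text
time_s: 19.9
position: [0.5914, 0.0871, 0.2047]
ee_rot: [180.0, -0.2, 2.8]
contact_force: [0.8, 0.0, -0.6]
finger_gap: 0.0495
gripper_force: 20.0
```

Call:
carry_out --deltas '[[-0.1,[-0.008,-0.048,0],[0,0,0]],[-0.1,[-0.008,-0.048,0],[0,0,0]],[-0.1,[-0.008,-0.048,0],[0,0,0]],[-0.1,[-0.008,-0.048,0],[0,0,0]],[-0.1,[-0.008,-0.048,0],[0,0,0]],[-0.1,[-0.008,-0.048,0],[0,0,0]],[-0.1,[-0.008,-0.048,0],[0,0,0]],[-0.1,[-0.008,-0.048,0],[0,0,0]],[-0.1,[-0.008,-0.048,0],[0,0,0]],[-0.1,[-0.008,-0.048,0],[0,0,0]]]'

```text
time_s: 20.9
position: [0.5094, -0.3948, 0.2017]
ee_rot: [-180.0, -0.0, 2.8]
contact_force: [1.3, 0.7, -0.4]
finger_gap: 0.0498
gripper_force: 20.0
```

Call:
carry_out --deltas '[[-0.1,[-0.007,-0.045,0],[0,0,0]],[-0.1,[0,-0.042,0],[0,0,0]],[-0.1,[0,0,0],[0,0,0]],[-0.1,[0,0,0],[0,0,0]],[-0.1,[0,0,0],[0,0,0]]]'

```text
time_s: 21.4
position: [0.5032, -0.4786, 0.2012]
ee_rot: [-179.9, 0.0, 2.8]
contact_force: [-0.1, 0.1, -0.3]
finger_gap: 0.0496
gripper_force: 20.0
```

```bash
python3 look.py w8 tray:.03
```

```text
[ 0.5032 -0.4786  0.2012] [-1.7992e+02  3.0000e-02  2.8300e+00] 21.4
tray 0.91 [321. 228. 182. 249.] (array([ 0.5331, -0.4809,  0.1381,  0.1237]), 2.9)
```

Call:
carry_out --deltas '[[-0.1,[0,-0.002,-0.04],[0,0,0]],[-0.1,[0,0,-0.035],[0,0,0]],[-0.1,[0,0,-0.017],[0,0,0]],[-0.1,[0,0,-0.008],[0,0,0]],[-0.1,[0,0,-0.005],[0,0,0]],[-0.1,[0,0,0],[0,0,0]],[-0.1,[0,0,0],[0,0,0]]]'

```text
time_s: 22.2
position: [0.5038, -0.4826, 0.0985]
ee_rot: [179.9, -0.1, 2.8]
contact_force: [-0.8, -0.8, 0.3]
finger_gap: 0.0498
gripper_force: 20.0
```

Call:
carry_out --deltas '[[0.25,[0,0,0],[0,0,0]],[0.4,[0,0,0],[0,0,0]],[0.4,[0,0,0],[0,0,0]],[0.4,[0,0,0],[0,0,0]],[0.4,[0,0,0.02],[0,0,0]],[0.4,[0,0,0.04],[0,0,0]],[0.4,[0,0,0.04],[0,0,0]],[0.4,[0,0,0.005],[0,0,0]],[0.4,[0,0,0],[0,0,0]]]'

```text
time_s: 23.1
position: [0.5037, -0.4827, 0.204]
ee_rot: [179.8, -0.1, 2.8]
contact_force: [-0.3, -0.6, 0.1]
finger_gap: 0.0617
gripper_force: 0.0
```

```bash
python3 look.py w9 tray:.03 old0:.033
```

```text
[ 0.5037 -0.4827  0.204 ] [ 1.7981e+02 -1.3000e-01  2.8000e+00] 23.1
tray 0.68 [315. 231. 180. 245.] (array([ 0.5026, -0.4829,  0.1996,  0.1245]), 3.2)
old0 0.81 [301. 234.  44. 160.] (array([ 0.4484, -0.488 ,  0.0086,  0.0031]), -67.1)
old0 0.68 [318. 233.  72. 191.] (array([ 0.5053, -0.484 ,  0.1509,  0.0514]), 2.9)
old0 0.57 [317. 304.  11.   5.] (array([ 0.4517, -0.486 ,  0.0083,  0.0034]), -76.9)
```

Call:
carry_out --deltas '[[1,[0.012,0.048,0],[0,0,0]],[1,[0.012,0.048,0],[0,0,0]],[1,[0.012,0.048,0],[0,0,0]],[1,[0.012,0.048,0],[0,0,0]],[1,[0.012,0.048,0],[0,0,0]],[1,[0.012,0.048,0],[0,0,0]],[1,[0.012,0.048,0],[0,0,0]],[1,[0.012,0.048,0],[0,0,0]],[1,[0.012,0.048,0],[0,0,0]],[1,[0.012,0.035,0],[0,0,0]]]'

```text
time_s: 24.25
position: [0.6221, -0.0116, 0.1995]
ee_rot: [-179.9, 0.2, 2.9]
contact_force: [-0.2, -0.8, 0.4]
finger_gap: 0.0879
gripper_force: 0.0
```

Call:
carry_out --deltas '[[1,[0.02,0,-0.03],[0,0,0]],[1,[0,0,-0.03],[0,0,0]],[1,[0,0,0],[0,0,0]],[1,[0,0,0],[0,0,0]],[1,[0,0,0],[0,0,0]]]'

```text
time_s: 24.75
position: [0.6434, -0.0153, 0.1427]
ee_rot: [180.0, -0.1, 2.8]
contact_force: [-0.4, 0.2, 0.3]
finger_gap: 0.0882
gripper_force: 0.0
```

```bash
python3 look.py w10
```

```text
[ 0.6434 -0.0153  0.1427] [ 1.7999e+02 -5.0000e-02  2.7700e+00] 24.75
```

View pics/w10.png

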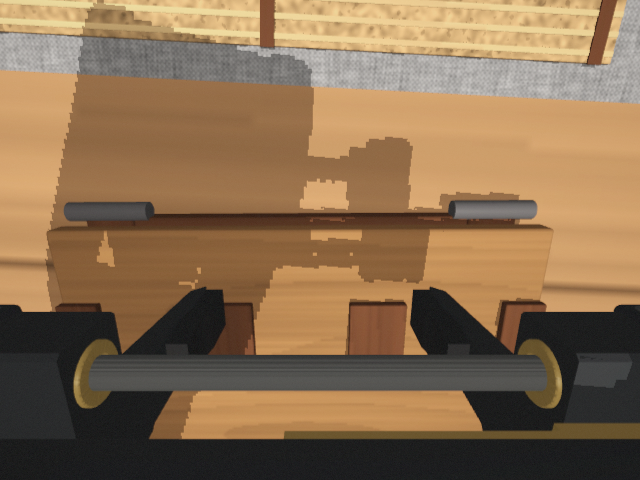

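The pins stay hidden behind the gripper here; the hinge edge at row 227 agrees with the earlier fit. Next, the right-hand new plaque.

Call:
carry_out --deltas '[[1,[0,0,0.04],[0,0,0]],[1,[-0.025,-0.035,0.02],[0,0,0]],[1,[-0.025,-0.036,0],[0,0,0]],[1,[-0.025,-0.036,0],[0,0,0]],[1,[-0.025,-0.036,0],[0,0,0]],[1,[-0.025,-0.036,0],[0,0,0]],[1,[-0.025,-0.036,0],[0,0,0]],[1,[-0.025,-0.036,0],[0,0,0]],[1,[-0.016,-0.036,0],[0,0,0]],[1,[0,0,0],[0,0,0]]]'

```text
time_s: 25.8
position: [0.4506, -0.3067, 0.2039]
ee_rot: [179.8, -0.1, 2.5]
contact_force: [-0.3, -0.2, -0.7]
finger_gap: 0.0879
gripper_force: 0.0
```

Call:
carry_out --deltas '[[1,[0,0,0],[0,0,0]],[1,[0,0,0],[0,0,0]]]'

```text
time_s: 26.0
position: [0.4525, -0.3014, 0.2025]
ee_rot: [180.0, -0.1, 2.8]
contact_force: [0.6, 0.4, -0.3]
finger_gap: 0.0883
gripper_force: 0.0
```

```bash
python3 look.py w11 new0:.009; python3 look.py w11b new0:.009
```

```text
[ 0.4525 -0.3014  0.2025] [ 1.7997e+02 -6.0000e-02  2.8100e+00] 26.0
new0 0.65 [317. 231.  66. 173.] (array([ 0.4518, -0.3044,  0.151 ,  0.0514]), 3.9)
[ 0.4527 -0.3008  0.202 ] [ 1.7999e+02 -2.0000e-02  2.8900e+00] 26.1
new0 0.98 [316. 232.  63. 173.] (array([ 0.4511, -0.3044,  0.1511,  0.05  ]), 4.2)
```

Call:
carry_out --deltas '[[1,[-0.001,-0.0035,-0.04],[0,0,0.02]],[1,[0,0,-0.04],[0,0,0]],[1,[0,0,-0.03],[0,0,0]],[1,[0,0,-0.015],[0,0,0]],[1,[0,0,-0.009],[0,0,0]],[1,[0,0,0],[0,0,0]],[1,[0,0,0],[0,0,0]]]'

```text
time_s: 26.9
position: [0.4519, -0.306, 0.0689]
ee_rot: [179.9, -0.1, 4.0]
contact_force: [-0.6, 0.4, -0.7]
finger_gap: 0.0881
gripper_force: 0.0
```

Call:
carry_out --deltas '[[-0.1,[0,0,0],[0,0,0]],[-0.1,[0,0,0],[0,0,0]],[-0.1,[0,0,0],[0,0,0]],[-0.1,[0,0,0],[0,0,0]],[-0.1,[0,0,0],[0,0,0]],[-0.1,[0,0,0],[0,0,0]],[-0.1,[0,0,0],[0,0,0]]]'

```text
time_s: 27.6
position: [0.4511, -0.3054, 0.0679]
ee_rot: [-180.0, -0.0, 3.9]
contact_force: [-0.9, 0.5, 3.8]
finger_gap: 0.0496
gripper_force: 20.0
```

Call:
carry_out --deltas '[[-0.1,[0,0,0.01],[0,0,0]],[-0.1,[0,0,0.03],[0,0,0]],[-0.1,[0,0,0.04],[0,0,0]],[-0.1,[0,0,0.04],[0,0,-0.02]],[-0.1,[0,0,0.014],[0,0,0]],[-0.1,[0,0,0],[0,0,0]],[-0.1,[0,0,0],[0,0,0]]]'

```text
time_s: 28.3
position: [0.4506, -0.3049, 0.2006]
ee_rot: [-179.9, 0.1, 2.8]
contact_force: [0.1, -0.3, -1.1]
finger_gap: 0.0494
gripper_force: 20.0
```

```bash
python3 look.py w12
cat > hole.py <<'E'
import sys,cv2,numpy as np
# hole in the held plaque and foot edge, from saved wrist pictures
for n in sys.argv[1:]:
    g=cv2.cvtColor(cv2.imread(f"pics/{n}.png"),cv2.COLOR_BGR2GRAY)
    r=g[396:430,285:353]; m=r<0.75*np.median(r); ys,xs=np.nonzero(m)
    p=g[100:170,300:340].astype(float).mean(1);d=np.gradient(p)
    row=g[340,200:450].astype(float)
    print(n,"hole c/r",(285+xs.mean()).round(1),(396+ys.mean()).round(1),"cols",285+xs.min(),285+xs.max(),"rows",396+ys.min(),396+ys.max(),m.sum(),"foot",100+np.argmax(d),d.max().round(1))
E
python3 hole.py w4 w6 w8 w12
```

```text
[ 0.4506 -0.3049  0.2006] [-1.7994e+02  5.0000e-02  2.8100e+00] 28.3
w4 hole c/r 318.4 412.5 cols 305 333 rows 401 425 515 foot 133 62.2
w6 hole c/r 318.4 413.5 cols 305 332 rows 402 426 516 foot 136 42.5
w8 hole c/r 317.5 411.4 cols 304 331 rows 400 423 511 foot 134 57.0
w12 hole c/r 317.5 411.0 cols 304 331 rows 400 423 511 foot 136 47.7
```

View pics/w12.png

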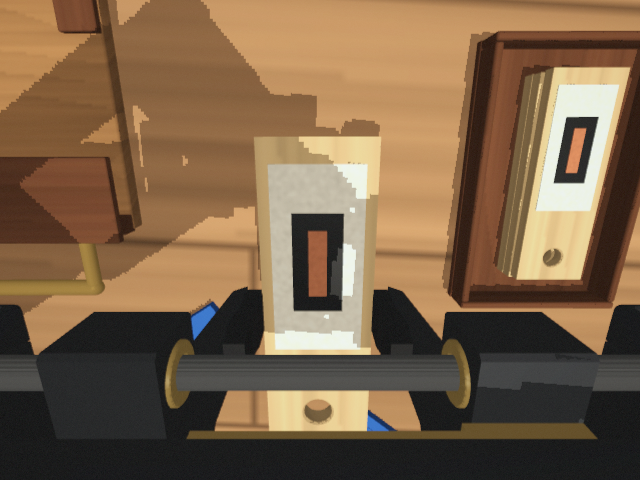

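The new plaque is held square, with its hole at (317.5,411), the same spot in hand as the old ones (318,412). The old plaques lie neatly stacked in the tray at right.

Call:
carry_out --deltas '[[-0.1,[0.025,0.034,0],[0,0,0]],[-0.1,[0.025,0.034,0],[0,0,0]],[-0.1,[0.025,0.034,0],[0,0,0]],[-0.1,[0.025,0.034,0],[0,0,0]],[-0.1,[0.025,0.033,0],[0,0,0]],[-0.1,[0.025,0.032,0],[0,0,0]],[-0.1,[0,0,-0.04],[0,0,0]],[-0.1,[0,0,-0.03],[0,0,0]],[-0.1,[0,0,-0.02],[0,0,0]],[-0.1,[0,0,0],[0,0,0]]]'

```text
time_s: 29.35
position: [0.5974, -0.1028, 0.1056]
ee_rot: [-179.7, 0.6, 2.8]
contact_force: [-0.9, -0.2, -0.1]
finger_gap: 0.0497
gripper_force: 20.0
```

Call:
carry_out --deltas '[[-0.1,[0,0,0],[0,0,0]],[-0.1,[0,0,0],[0,0,0]],[-0.1,[0,0,0],[0,0,0]]]'

```text
time_s: 29.65
position: [0.6019, -0.1048, 0.1131]
ee_rot: [179.9, -0.1, 2.8]
contact_force: [0.5, 0.3, -0.3]
finger_gap: 0.0492
gripper_force: 20.0
```

Call:
carry_out --deltas '[[-0.1,[-0.01,-0.0005,0],[0,0,0]],[-0.1,[-0.01,-0.0005,0],[0,0,0]],[-0.1,[-0.01,-0.0005,0],[0,0,0]],[-0.1,[-0.01,-0.0005,0],[0,0,0]],[-0.1,[-0.01,-0.0005,0],[0,0,0]],[-0.1,[-0.005,-0.0002,0],[0,0,0]],[-0.1,[0,0,0],[0,0,0]],[-0.1,[0,0,0],[0,0,0]],[-0.1,[0,0,0],[0,0,0]]]'

```text
time_s: 30.55
position: [0.5465, -0.1072, 0.1119]
ee_rot: [180.0, -0.0, 2.8]
contact_force: [-0.3, -0.7, -0.7]
finger_gap: 0.0499
gripper_force: 20.0
```

```bash
python3 look.py w13; python3 look.py w13b; python3 hole.py w13
```

```text
[ 0.5465 -0.1072  0.1119] [ 1.7999e+02 -4.0000e-02  2.8000e+00] 30.55
[ 0.5465 -0.1072  0.1118] [ 1.7999e+02 -2.0000e-02  2.8000e+00] 30.6
w13 hole c/r 318.5 404.5 cols 285 352 rows 400 408 547 foot 136 24.7
```

Call:
carry_out --deltas '[[-0.1,[-0.001,0.0008,0],[0,0,0]],[-0.1,[0,0,-0.003],[0,0,0]],[-0.1,[0,0,-0.003],[0,0,0]],[-0.1,[0,0,-0.003],[0,0,0]],[-0.1,[0,0,0],[0,0,0]]]'

```text
time_s: 31.15
position: [0.5447, -0.1061, 0.102]
ee_rot: [-180.0, 0.1, 2.8]
contact_force: [-0.3, -0.1, 0.0]
finger_gap: 0.0494
gripper_force: 20.0
```

Call:
carry_out --deltas '[[-0.1,[0,0,-0.003],[0,0,0]],[-0.1,[0,0,-0.0025],[0,0,0]],[-0.1,[0,0,0],[0,0,0]],[-0.1,[0,0,0],[0,0,0]]]'

```text
time_s: 31.55
position: [0.5452, -0.1063, 0.0978]
ee_rot: [180.0, 0.0, 2.8]
contact_force: [-2.8, 0.7, 5.3]
finger_gap: 0.0494
gripper_force: 20.0
```

```bash
python3 look.py w14; python3 hole.py w14
```

```text
[ 0.5452 -0.1063  0.0978] [180.    0.    2.8] 31.55
w14 hole c/r 318.1 420.5 cols 285 352 rows 400 429 820 foot 136 23.2
```

View pics/w14.png

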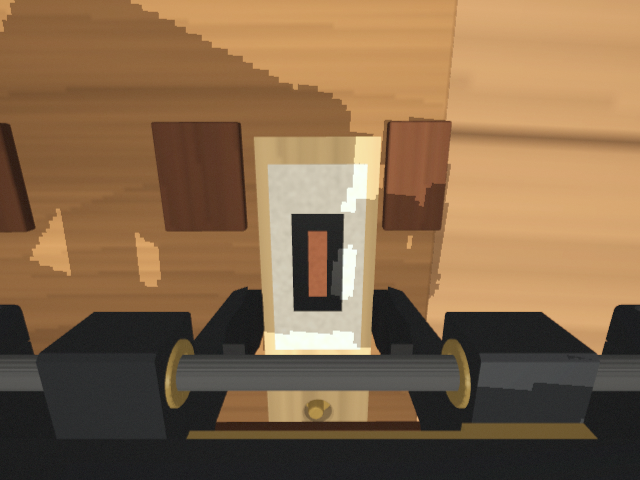

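The brass pin shows in the middle of the hole at (318,410), with 5 N of contact, so the plaque is seated in its lane.

Call:
carry_out --deltas '[[0.3,[0,0,0],[0,0,0]],[0.5,[0,0,0],[0,0,0]],[0.5,[0,0,0],[0,0,0]],[0.5,[0,0,0],[0,0,0]],[0.5,[0,0,0.02],[0,0,0]],[0.5,[0,0,0.04],[0,0,0]],[0.8,[0,0,0.04],[0,0,0]],[0.8,[0,0,0.005],[0,0,0]],[0.8,[0,0,0],[0,0,0]]]'

```text
time_s: 32.5
position: [0.5459, -0.1066, 0.2037]
ee_rot: [179.9, -0.2, 2.8]
contact_force: [0.0, -0.8, -0.5]
finger_gap: 0.0791
gripper_force: 0.0
```

```bash
python3 look.py w15 new0:.039
```

```text
[ 0.5459 -0.1066  0.2037] [179.91  -0.18   2.8 ] 32.5
new0 0.83 [317. 227.  71. 164.] (array([ 0.557 , -0.1069,  0.1266,  0.05  ]), 2.9)
```

Call:
carry_out --deltas '[[1,[-0.006,0.046,0],[0,0,0]],[1,[-0.006,0.046,0],[0,0,0]],[1,[-0.006,0.046,0],[0,0,0]],[1,[-0.006,0.046,0],[0,0,0]],[1,[-0.006,0.046,0],[0,0,0]],[1,[-0.006,0.046,0],[0,0,0]],[1,[-0.006,0.046,0],[0,0,0]],[1,[-0.006,0.046,0],[0,0,0]],[1,[-0.006,0.046,0],[0,0,0]],[1,[-0.005,0.046,0],[0,0,0]]]'

```text
time_s: 33.6
position: [0.4844, 0.3551, 0.1997]
ee_rot: [179.9, 0.2, 2.8]
contact_force: [0.8, -0.1, -0.1]
finger_gap: 0.088
gripper_force: 0.0
```

Call:
carry_out --deltas '[[1,[0,0.046,0],[0,0,0]],[1,[0,0.046,0],[0,0,0]],[1,[0,0,0],[0,0,0]],[1,[0,0,0],[0,0,0]],[1,[0,0,0],[0,0,0]],[1,[0,0,0],[0,0,0]]]'

```text
time_s: 34.2
position: [0.4862, 0.4443, 0.2014]
ee_rot: [179.9, 0.1, 2.7]
contact_force: [-0.1, -0.2, 0.5]
finger_gap: 0.0883
gripper_force: 0.0
```

```bash
python3 look.py w16 new0:.009; python3 look.py w16b new0:.009
```

```text
[0.4862 0.4443 0.2014] [1.7994e+02 8.0000e-02 2.7100e+00] 34.2
new0 0.93 [316. 230.  63. 178.] (array([0.4847, 0.4442, 0.1511, 0.0499]), 1.7)
[0.4865 0.4445 0.2021] [1.7999e+02 2.0000e-02 2.7000e+00] 34.3
new0 0.89 [318. 230.  67. 178.] (array([0.4855, 0.4441, 0.1508, 0.0507]), 1.2)
```

View pics/w16.png

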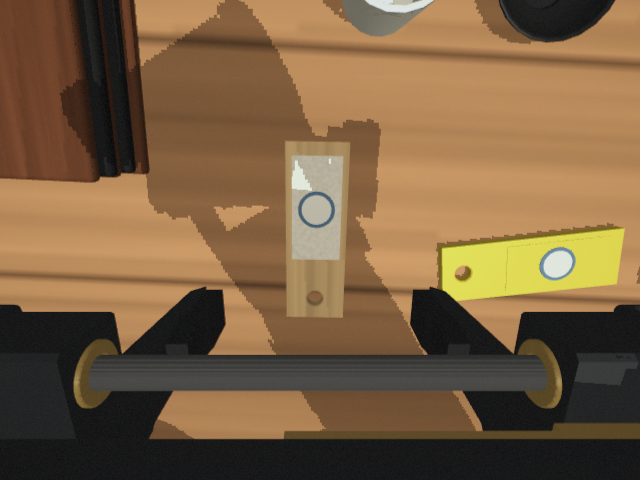

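The left new plaque is at (317,230), hole towards the robot at (315,297); the yellow look-alike lies to the right, clear of the fingers.

Call:
carry_out --deltas '[[0.6,[-0.0012,0,-0.04],[0,0,-0.01]],[0.6,[0,0,-0.04],[0,0,0]],[0.6,[0,0,-0.03],[0,0,0]],[0.6,[0,0,-0.015],[0,0,0]],[0.6,[0,0,-0.009],[0,0,0]],[0.6,[0,0,0],[0,0,0]],[0.6,[0,0,0],[0,0,0]]]'

```text
time_s: 35.1
position: [0.4859, 0.4463, 0.0698]
ee_rot: [-179.9, -0.1, 2.2]
contact_force: [1.1, 0.1, 0.4]
finger_gap: 0.0704
gripper_force: 0.0
```

Call:
carry_out --deltas '[[-0.1,[0,0,0],[0,0,0]],[-0.1,[0,0,0],[0,0,0]],[-0.1,[0,0,0],[0,0,0]],[-0.1,[0,0,0],[0,0,0]],[-0.1,[0,0,0],[0,0,0]],[-0.1,[0,0,0],[0,0,0]]]'

```text
time_s: 35.7
position: [0.4854, 0.4461, 0.0693]
ee_rot: [-180.0, -0.1, 2.2]
contact_force: [-1.1, -1.0, 5.4]
finger_gap: 0.0495
gripper_force: 20.0
```

Call:
carry_out --deltas '[[-0.1,[0,0,0.01],[0,0,0]],[-0.1,[0,0,0.03],[0,0,0]],[-0.1,[0,0,0.04],[0,0,0]],[-0.1,[0,0,0.04],[0,0,0.01]],[-0.1,[0,0,0.014],[0,0,0]],[-0.1,[0,0,0],[0,0,0]],[-0.1,[0,0,0],[0,0,0]]]'

```text
time_s: 36.4
position: [0.4842, 0.4453, 0.2007]
ee_rot: [179.9, 0.1, 2.8]
contact_force: [-0.4, -0.3, -1.4]
finger_gap: 0.0493
gripper_force: 20.0
```

```bash
python3 look.py w17; python3 hole.py w17
```

```text
[0.4842 0.4453 0.2007] [1.7994e+02 1.0000e-01 2.7900e+00] 36.4
w17 hole c/r 316.6 409.8 cols 303 329 rows 399 420 456 foot 139 16.9
```

Call:
carry_out --deltas '[[-0.1,[0.013,-0.045,0],[0,0,0]],[-0.1,[0.013,-0.045,0],[0,0,0]],[-0.1,[0.013,-0.045,0],[0,0,0]],[-0.1,[0.013,-0.045,0],[0,0,0]],[-0.1,[0.013,-0.045,0],[0,0,0]],[-0.1,[0.013,-0.045,0],[0,0,0]],[-0.1,[0.013,-0.045,0],[0,0,0]],[-0.1,[0.014,-0.043,0],[0,0,0]],[-0.1,[0,0,-0.03],[0,0,0]],[-0.1,[0,0,-0.03],[0,0,0]]]'

```text
time_s: 37.45
position: [0.5897, 0.0857, 0.1399]
ee_rot: [-180.0, 0.1, 2.6]
contact_force: [-0.3, -0.1, -1.5]
finger_gap: 0.0493
gripper_force: 20.0
```

Call:
carry_out --deltas '[[-0.1,[0,0,-0.018],[0,0,0]],[-0.1,[0,0,-0.008],[0,0,0]],[-0.1,[0,0,0],[0,0,0]],[-0.1,[0,0,0],[0,0,0]],[-0.1,[0,0,0],[0,0,0]],[-0.1,[0,0,0],[0,0,0]]]'

```text
time_s: 38.05
position: [0.5906, 0.0879, 0.1174]
ee_rot: [180.0, -0.1, 2.8]
contact_force: [0.4, -0.4, -0.3]
finger_gap: 0.0496
gripper_force: 20.0
```

Call:
carry_out --deltas '[[-0.1,[-0.0055,-0.001,-0.002],[0,0,0]],[-0.1,[-0.01,-0.0005,0],[0,0,0]],[-0.1,[-0.01,-0.0005,0],[0,0,0]],[-0.1,[-0.01,-0.0005,0],[0,0,0]],[-0.1,[-0.01,-0.0005,0],[0,0,0]],[-0.1,[-0.01,-0.0005,0],[0,0,0]],[-0.1,[0,0,0],[0,0,0]],[-0.1,[0,0,0],[0,0,0]],[-0.1,[0,0,0],[0,0,0]],[-0.1,[0,0,0],[0,0,0]]]'

```text
time_s: 39.05
position: [0.5349, 0.0842, 0.1143]
ee_rot: [180.0, -0.0, 2.8]
contact_force: [0.3, 0.3, -1.1]
finger_gap: 0.0492
gripper_force: 20.0
```

Call:
carry_out --deltas '[[-0.1,[0.0005,0,-0.003],[0,0,0]],[-0.1,[0,0,-0.003],[0,0,0]],[-0.1,[0,0,-0.003],[0,0,0]],[-0.1,[0,0,-0.003],[0,0,0]],[-0.1,[0,0,0],[0,0,0]],[-0.1,[0,0,-0.002],[0,0,0]],[-0.1,[0,0,-0.001],[0,0,0]],[-0.1,[0,0,0],[0,0,0]],[-0.1,[0,0,0],[0,0,0]]]'

```text
time_s: 39.95
position: [0.535, 0.0842, 0.0993]
ee_rot: [180.0, -0.0, 2.8]
contact_force: [0.4, 0.0, -0.8]
finger_gap: 0.0495
gripper_force: 20.0
```

```bash
python3 look.py w18
python3 - <<'E'
import cv2;i=cv2.imread("pics/w18.png")[100:440,180:460];cv2.imwrite("pics/w18c.png",i)
E
```

```text
[0.535  0.0842 0.0993] [ 1.8e+02 -1.0e-02  2.8e+00] 39.95
```

View pics/w18c.png

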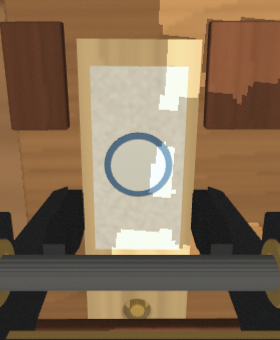

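The pin shows centred in the hole (crop 137,310) and the plaque sits in its lane. Releasing it, then measuring and moving above the bar.

Call:
carry_out --deltas '[[0.3,[0,0,-0.001],[0,0,0]],[0.5,[0,0,0],[0,0,0]],[0.5,[0,0,0],[0,0,0]],[0.5,[0,0,0],[0,0,0]],[0.5,[0,0,0.02],[0,0,0]],[0.5,[0,0,0.04],[0,0,0]],[0.5,[0,0,0.04],[0,0,0]],[0.5,[0,0,0.005],[0,0,0]],[0.5,[0,0,0],[0,0,0]],[0.5,[0,0,0],[0,0,0]]]'

```text
time_s: 41.0
position: [0.5341, 0.0843, 0.202]
ee_rot: [-180.0, 0.1, 2.8]
contact_force: [0.1, 0.6, 0.3]
finger_gap: 0.0662
gripper_force: 0.0
```

```bash
python3 look.py w19 new0:.039
```

```text
[0.5341 0.0843 0.202 ] [-1.7999e+02  1.1000e-01  2.7900e+00] 41.0
new0 0.92 [318. 224.  76. 172.] (array([0.5465, 0.0836, 0.1275, 0.0512]), 2.5)
new0 0.89 [577. 223. 114. 170.] (array([ 0.5568, -0.104 ,  0.1279,  0.0567]), 2.9)
new0 0.58 [36. 47. 72. 93.] (array([0.6562, 0.2685, 0.0613, 0.0437]), -12.3)
```

Call:
carry_out --deltas '[[0,[-0.02,-0.015,0],[0,0,0.143]],[0,[-0.02,-0.015,0],[0,0,0.143]],[0,[-0.02,-0.015,0],[0,0,0.143]],[-0.27,[-0.02,-0.015,0],[0,0,0.143]],[-0.27,[-0.02,-0.015,0],[0,0,0.143]],[-0.27,[-0.02,-0.015,0],[0,0,0.143]],[-0.27,[-0.011,-0.012,0],[0,0,0.143]],[-0.27,[0,0,0],[0,0,0.143]],[-0.27,[0,0,0],[0,0,0.143]],[-0.27,[0,0,0],[0,0,0.143]]]'

```text
time_s: 42.1
position: [0.4031, -0.0177, 0.202]
ee_rot: [-179.9, -0.0, 85.0]
contact_force: [0.2, 0.2, 0.5]
finger_gap: 0.032
gripper_force: 0.0
```

Call:
carry_out --deltas '[[-0.27,[0,0,0],[0,0,0.141]],[-0.27,[0,0,0],[0,0,0]],[-0.27,[0,0,0],[0,0,0]],[-0.27,[0,0,0],[0,0,0]]]'

```text
time_s: 42.5
position: [0.4037, -0.0177, 0.2028]
ee_rot: [-179.9, -0.0, 92.6]
contact_force: [0.2, 0.8, -0.3]
finger_gap: 0.032
gripper_force: 0.0
```

```bash
python3 look.py w20
python3 - <<'E'
from h import *
c=cap("scene")
for z in (.039,):
  for o in manip.outline_of("new0",c): print(round(o["p"],2),np.round(o["rect"]),rect(c,o["pixels"],z))
for o in manip.outline_of("tray",c): print("tray",round(o["p"],2),rect(c,o["pixels"],.03))
E
```

```text
[ 0.4037 -0.0177  0.2028] [-1.7995e+02 -2.0000e-02  9.2650e+01] 42.5
0.84 [382. 237.  56.  36.] (array([0.5536, 0.0789, 0.1247, 0.054 ]), 1.9)
0.82 [347. 296.  57.  42.] (array([ 0.5617, -0.1072,  0.1243,  0.0562]), 2.8)
0.32 [229. 430. 114. 100.] (array([ 0.5096, -0.484 ,  0.204 ,  0.1271]), 2.1)
tray 0.53 (array([0.539 , 0.0057, 0.3427, 0.291 ]), -87.2)
```

View pics/w20.png

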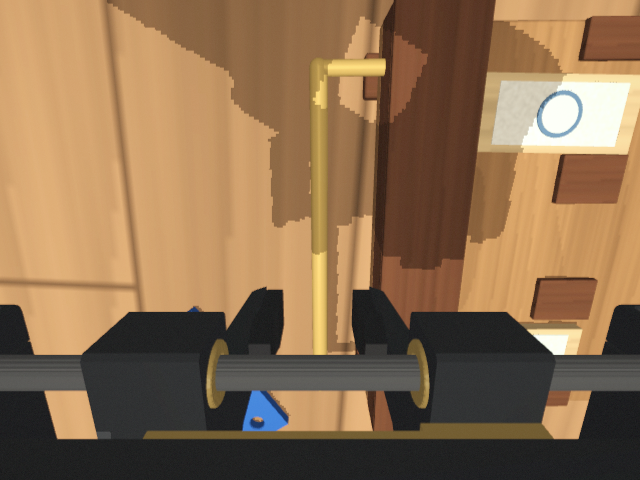

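The bar runs straight up the picture at column 320, midway between the two fingers, with the roof edge at column 385 clear of the right finger. Descending onto it.

Call:
carry_out --deltas '[[-0.27,[0.0005,0,-0.04],[0,0,0]],[-0.27,[0,0,-0.03],[0,0,0]],[-0.27,[0,0,-0.02],[0,0,0]],[-0.27,[0,0,-0.015],[0,0,0]],[-0.27,[0,0,-0.01],[0,0,0]],[-0.27,[0,0,0],[0,0,0]],[-0.27,[0,0,0],[0,0,0]]]'

```text
time_s: 43.4
position: [0.4047, -0.0179, 0.0886]
ee_rot: [180.0, 0.0, 92.8]
contact_force: [0.7, -0.4, 0.4]
finger_gap: 0.0322
gripper_force: 0.0
```

Call:
carry_out --deltas '[[-0.9,[0,0,0],[0,0,0]],[-0.9,[0,0,0],[0,0,0]],[-0.9,[0,0,0],[0,0,0]],[-0.9,[0,0,0],[0,0,0]],[-0.9,[0,0,0],[0,0,0]]]' --squeeze 30

```text
time_s: 43.9
position: [0.4048, -0.0179, 0.0887]
ee_rot: [180.0, 0.0, 92.8]
contact_force: [-1.3, -0.1, 5.7]
finger_gap: 0.0106
gripper_force: 29.9
```

Run:
```python
import numpy as np
r=np.hypot(.272,.02);b=np.arctan2(.02,.272);a=np.radians(2.9)
th=np.radians(np.arange(0,63,2));x=.272-r*np.cos(th+b);z=r*np.sin(th+b)-.02
for i in range(len(th)):print(np.degrees(th[i]).round(),np.round(x[i],4),np.round(z[i],4),end=' | ')
print()
N=30;t=np.radians(np.linspace(0,60.3,N+1));X=.272-r*np.cos(t+b);Z=r*np.sin(t+b)
D=np.c_[np.diff(X)*np.cos(a),np.diff(X)*np.sin(a),np.diff(Z)]
R=np.cumsum(D,0).round(4);R=np.diff(np.vstack([np.zeros(3),R]),axis=0).round(4)
print(R.tolist())
```

```text
0.0 0.0 0.0 | 2.0 0.0009 0.0095 | 4.0 0.0021 0.0189 | 6.0 0.0036 0.0283 | 8.0 0.0054 0.0377 | 10.0 0.0076 0.0469 | 12.0 0.0101 0.0561 | 14.0 0.0129 0.0652 | 16.0 0.016 0.0742 | 18.0 0.0195 0.0831 | 20.0 0.0232 0.0918 | 22.0 0.0273 0.1004 | 24.0 0.0317 0.1089 | 26.0 0.0363 0.1172 | 28.0 0.0412 0.1254 | 30.0 0.0464 0.1333 | 32.0 0.0519 0.1411 | 34.0 0.0577 0.1487 | 36.0 0.0637 0.1561 | 38.0 0.07 0.1632 | 40.0 0.0765 0.1702 | 42.0 0.0832 0.1769 | 44.0 0.0902 0.1833 | 46.0 0.0974 0.1896 | 48.0 0.1049 0.1955 | 50.0 0.1125 0.2012 | 52.0 0.1203 0.2067 | 54.0 0.1283 0.2118 | 56.0 0.1365 0.2167 | 58.0 0.1448 0.2213 | 60.0 0.1533 0.2256 | 62.0 0.162 0.2296 | 
[[0.0009, 0.0, 0.0095], [0.0012, 0.0001, 0.0095], [0.0015, 0.0001, 0.0095], [0.0019, 0.0001, 0.0093], [0.0022, 0.0001, 0.0094], [0.0025, 0.0001, 0.0092], [0.0028, 0.0002, 0.0091], [0.0032, 0.0001, 0.0091], [0.0034, 0.0002, 0.0089], [0.0038, 0.0002, 0.0088], [0.0041, 0.0002, 0.0086], [0.0044, 0.0002, 0.0085], [0.0047, 0.0003, 0.0083], [0.0049, 0.0002, 0.0082], [0.0053, 0.0003, 0.008], [0.0055, 0.0003, 0.0078], [0.0058, 0.0002, 0.0076], [0.0061, 0.0004, 0.0074], [0.0063, 0.0003, 0.0072], [0.0066, 0.0003, 0.0069], [0.0068, 0.0003, 0.0068], [0.007, 0.0004, 0.0064], [0.0073, 0.0004, 0.0063], [0.0074, 0.0004, 0.0059], [0.0077, 0.0003, 0.0057], [0.0079, 0.0004, 0.0054], [0.008, 0.0004, 0.0052], [0.0083, 0.0005, 0.0048], [0.0084, 0.0004, 0.0046], [0.0085, 0.0004, 0.0043]]
```

Call:
carry_out --deltas '[[-0.9,[0.0009,0,0.0095],[0,0,0]],[-0.9,[0.0012,0.0001,0.0095],[0,0,0]],[-0.9,[0.0015,0.0001,0.0095],[0,0,0]],[-0.9,[0.0019,0.0001,0.0093],[0,0,0]],[-0.9,[0.0022,0.0001,0.0094],[0,0,0]],[-0.9,[0.0025,0.0001,0.0092],[0,0,0]],[-0.9,[0.0028,0.0002,0.0091],[0,0,0]],[-0.9,[0.0032,0.0001,0.0091],[0,0,0]],[-0.9,[0.0034,0.0002,0.0089],[0,0,0]],[-0.9,[0.0038,0.0002,0.0088],[0,0,0]]]'

```text
time_s: 44.9
position: [0.4279, -0.0166, 0.1799]
ee_rot: [180.0, 0.0, 92.8]
contact_force: [9.6, -2.4, -16.9]
finger_gap: 0.0101
gripper_force: 31.4
```

Call:
carry_out --deltas '[[-0.9,[0.0041,0.0002,0.0086],[0,0,0]],[-0.9,[0.0044,0.0002,0.0085],[0,0,0]],[-0.9,[0.0047,0.0003,0.0083],[0,0,0]],[-0.9,[0.0049,0.0002,0.0082],[0,0,0]],[-0.9,[0.0053,0.0003,0.008],[0,0,0]],[-0.9,[0.0055,0.0003,0.0078],[0,0,0]],[-0.9,[0.0058,0.0002,0.0076],[0,0,0]],[-0.9,[0.0061,0.0004,0.0074],[0,0,0]],[-0.9,[0.0063,0.0003,0.0072],[0,0,0]],[-0.9,[0.0066,0.0003,0.0069],[0,0,0]]]'

```text
time_s: 45.9
position: [0.4808, -0.0138, 0.2579]
ee_rot: [-179.8, -0.0, 92.8]
contact_force: [2.9, -3.6, -16.1]
finger_gap: 0.0098
gripper_force: 31.3
```

Call:
carry_out --deltas '[[-0.9,[0.0068,0.0003,0.0068],[0,0,0]],[-0.9,[0.007,0.0004,0.0064],[0,0,0]],[-0.9,[0.0073,0.0004,0.0063],[0,0,0]],[-0.9,[0.0074,0.0004,0.0059],[0,0,0]],[-0.9,[0.0077,0.0003,0.0057],[0,0,0]],[-0.9,[0.0079,0.0004,0.0054],[0,0,0]],[-0.9,[0.008,0.0004,0.0052],[0,0,0]],[-0.9,[0.0083,0.0005,0.0048],[0,0,0]],[-0.9,[0.0084,0.0004,0.0046],[0,0,0]],[-0.9,[0.0085,0.0004,0.0043],[0,0,0]]]'

```text
time_s: 46.9
position: [0.5592, -0.0097, 0.3151]
ee_rot: [-179.9, -0.0, 92.8]
contact_force: [-3.7, 0.5, -12.4]
finger_gap: 0.0104
gripper_force: 30.1
```

Call:
carry_out --deltas '[[-0.9,[0,0,0],[0,0,0]],[-0.9,[0,0,0],[0,0,0]],[-0.9,[0,0,0],[0,0,0]],[-0.9,[0,0,0],[0,0,0]]]'

```text
time_s: 47.3
position: [0.5603, -0.0097, 0.316]
ee_rot: [179.7, 0.0, 92.8]
contact_force: [5.4, 3.3, -8.3]
finger_gap: 0.0105
gripper_force: 30.0
```

Run:
```python
from h import *
s=manip.sense();print(s["position"],s["contact_force"])
c=cap("scene");cv2.imwrite("pics/s21.png",cv2.resize(c["image"][150:400,200:480],None,fx=2,fy=2))
```

```text
[ 0.56028233 -0.00970179  0.3159829 ] [ 5.44284987  3.29284594 -8.32388712]
```

View pics/s21.png

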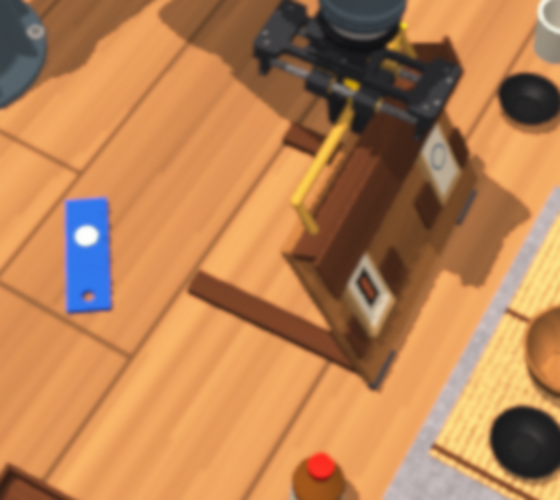

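The board leans at about 60° (the bar moved 0.156 m along and 0.227 m up), and both plaques hang in their lanes at (370,295) and (438,160) of the crop. Releasing and backing off upward.

Call:
carry_out --deltas '[[-0.5,[0,0,0],[0,0,0]],[-0.3,[0,0,0],[0,0,0]],[-0.3,[0,0,0],[0,0,0]],[-0.3,[0,0,0.005],[0,0,0]],[-0.3,[0,0,0.01],[0,0,0]],[-0.3,[0,0,0.02],[0,0,0]],[-0.3,[0,0,0.03],[0,0,0]],[-0.3,[0,0,0.03],[0,0,0]],[-0.3,[-0.04,0,0.02],[0,0,0]],[-0.3,[-0.045,0,0],[0,0,0]]]'

```text
time_s: 48.35
position: [0.4744, -0.0104, 0.4333]
ee_rot: [179.7, 0.1, 92.8]
contact_force: [-0.1, 0.0, 1.2]
finger_gap: 0.0307
gripper_force: 0.0
```

Call:
carry_out --deltas '[[-0.3,[-0.045,0,0],[0,0,0]],[-0.3,[-0.045,0,0],[0,0,0]],[-0.3,[0,0,0],[0,0,0]],[-0.3,[0,0,0],[0,0,0]],[-0.3,[0,0,0],[0,0,0]],[-0.3,[0,0,0],[0,0,0]]]'

```text
time_s: 48.95
position: [0.3847, -0.0102, 0.4295]
ee_rot: [-180.0, -0.0, 92.8]
contact_force: [-0.4, -0.5, -0.7]
finger_gap: 0.0308
gripper_force: 0.0
```

Run:
```python
from h import *
s=manip.sense();print(s["position"],s["contact_force"])
c=cap("scene");cv2.imwrite("pics/s22.png",cv2.resize(c["image"][120:480,150:480],None,fx=1.6,fy=1.6))
```

```text
[ 0.38474064 -0.01015516  0.4294724 ] [-0.40449403 -0.4679244  -0.69423919]
```

View pics/s22.png

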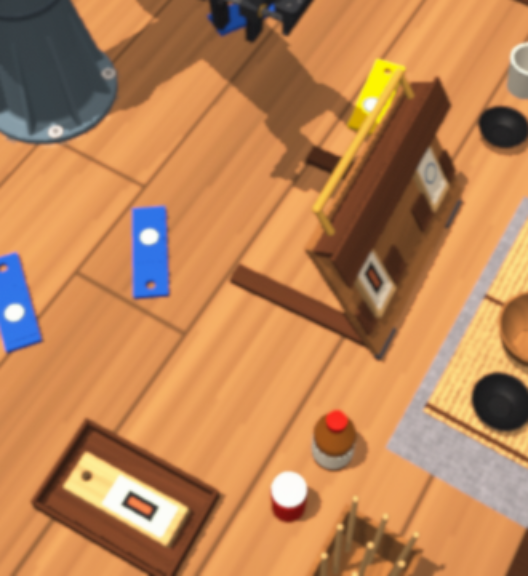

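The board stands free, both new plaques hang on it, and the old ones lie in the tray. One numeric check of the leaf angle from the bar ends (351,250) and (402,164), then hand-in.

Run:
```python
from h import *
c=cap("scene");a=np.radians(2.9);ex=np.array([np.cos(a),np.sin(a),0]);ey=np.array([-np.sin(a),np.cos(a),0])
for d in (50,55,60,65,70):
    t=np.radians(d)+np.arctan2(.02,.272);r=.2727
    P=[(.6748-r*np.cos(t))*ex+(-.0385+s*.117)*ey+np.array([0,0,.022+r*np.sin(t)]) for s in(-1,1)]
    print(d,proj(c,P).round(1).tolist())
```

```text
50 [[327.2, 247.8], [378.1, 166.8]]
55 [[336.4, 248.2], [387.1, 166.2]]
60 [[346.3, 249.4], [396.7, 166.3]]
65 [[356.8, 251.3], [406.8, 167.2]]
70 [[367.9, 253.9], [417.4, 168.8]]
```

```bash
python3 -c "
from station import manip;print(manip.close_job())"
```

```text
the job is handed in; nothing more can be done
None
```

I handed the job in at about 49 s: the three old plaques are stacked flat in the tray, and both new plaques hang on the left and right pins. The board leans at about 61° by the arm's motion and 62° from the camera, within the 54–66° allowed. The station returned no verdict.

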